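Close up a heart gift box: tip up its front, then put the lid on

TASK

The gift box on the craft table still lies open at the front: its white heart panel leans outwards on a wooden block. Tip the panel up so that it stands upright on its thin lower edge, flush against the front of the box and square to it, then set the red lid gently on top so that its plug drops inside and it sits seated and level. Leave the black bowl, the cup and the can where they are, and take the hand away at the end.

Things in the scene. Friction and masses are not known exactly. Their poses are not given: they have to be found in the camera images.
- box: Fixed open-topped brown card box on a plywood base board (200 x 170 x 12 mm). Origin: on the table under the cavity's centre; x points out of the open front, z up. On the board: two side walls, 8 mm thick, x -56 to 48 mm, outer faces at y = +-75 mm, and a back wall, x -56 to -48 mm; all 110 mm high, rim 122 mm above the table. The panel belongs against the side walls' front edges.
- mouth (a point): Centre of the box's mouth at rim height, 122 mm above the table, straight over the box's origin. Cavity when the panel is closed: 96 mm (box x) by 134 mm (box y).
- prop (a point): Centre of the top of the fixed wooden block that props the leaning panel: 18 mm (box x) by 90 mm (box y), its top 56 mm above the table, 112 mm in front of the box's origin.
- front (a point): Where the panel's origin lies when it stands flush: box frame x = 56, y = 0, z = 12 mm (on the base board).
- panel: Loose white board, 16 (x) x 150 (y) x 109 mm (z), about 170 g, red heart on its outer (+x) face. Origin: middle of its lower thin edge face; z up the panel. It starts leaning out at 45 degrees on the block, lower edge on the base board against the side walls, upper edge 136 mm ahead of the box's origin, 89 mm above the table. Pushing the upper edge towards the box tips it up.
- lid: Loose lid, about 240 g, lying on its plug on the table. Origin: centre of the plug's underside, z up. Plywood plug 86 (x) x 124 (y) x 10 mm; on it a red cover 136 (x) x 158 (y) x 8 mm (z 10 to 18); on that, centred, a wooden grip bar 22 (x) x 70 (y) x 36 mm (z 18 to 54). Fits either way round (half turn).
- lid_seat (a point): Centre of the red cover's underside, 10 mm above the lid's origin; meets the mouth point when the lid is seated with its x along the box's x, either way.
- bowl: Loose black bowl, 150 mm across, 65 mm high; bystander, on the other side of the box from the lid. Origin: centre of its underside.
- cup: Loose white cup, 80 mm across, 95 mm high; bystander. Origin: centre of its underside.
- can: Loose can with a yellow label, 66 mm across, 115 mm high; bystander. Origin: centre of its underside.
There are look-alikes about, which are no part of the job. What is shaped like the lid but turquoise is not meant.

How it is judged:
On the way, in this order (a step that is already met when the one before it is completed fails the run):
1. the panel stands upright on its lower edge, flush against the front of the box (x of panel in the frame of box between 0.05 and 0.064 m and y of panel in the frame of box between -0.012 and 0.012 m and z of panel in the frame of box between 0.008 and 0.016 m and angle between panel's own z axis and vertical below 0.07 rad), for 0.3 s.
2. the lid sits seated and level on the box (horizontal distance between lid_seat and mouth below 0.01 m and z of lid_seat in the frame of box between 0.118 and 0.126 m and angle between lid's own z axis and vertical below 0.05 rad and angle between the x axis of lid and the x axis of box, either way round below 0.12 rad), for 0.3 s.
At the end, for the whole second after the job is handed in: Panel upright within 4 degrees, origin at x 50 to 64 mm, y within 12 mm, z 8 to 16 mm of the box frame; lid centred within 10 mm, its cover within 4 mm of rim height, level within 3 degrees, turned within 7 degrees of the box; both at rest (all of step 1 and all of step 2 and linear speed of each of lid, panel below 0.02 m/s); the robot touches nothing.
It fails at once if the bowl is shifted more than 30 mm or knocked over (distance of bowl from where it was at the start of the episode above 0.03 m or angle between bowl's own z axis and vertical above 0.4 rad).
It fails at once if the cup is shifted more than 30 mm or knocked over (distance of cup from where it was at the start of the episode above 0.03 m or angle between cup's own z axis and vertical above 0.4 rad).
It fails at once if the can is shifted more than 30 mm or knocked over (distance of can from where it was at the start of the episode above 0.03 m or angle between can's own z axis and vertical above 0.4 rad).
It fails at once if the lid is pressed or rammed hard onto the box (contact force between lid and box above 40 N).
It fails at once if the lid is dropped onto the box (falls faster than 0.4 m/s just above it) (horizontal distance between lid_seat and mouth below 0.03 m and z of lid_seat in the frame of box between 0.115 and 0.17 m and linear speed of lid above 0.4 m/s).
It also fails if it takes over 58 s, if anything falls off the work surface, if the arm or the gripper's body presses on something with over 40 N, if the wrist force passes 120 N, or if a joint passes its speed limit or range.

ROBOT

A 6-joint arm with a two-finger parallel gripper is mounted at the origin on the work surface. World frame = base frame: x ahead of the robot, y to its left, z up, the work surface at z = 0. Lengths are in m, angles in rad, forces in N, time in s.
With the tool pointing down it reaches from about 0.35 to 0.775 m from the base axis. Payload 7.3 kg.
Tool frame: the origin (TCP) lies between the finger pads; the fingertips stand 14 mm ahead of it and the grasp point (between the pads) lies 5 mm behind it; z points along the fingers, y is the line along which they close (so a half turn about z gives the same grasp; the last joint's range is limited). The gripper opens to 92 mm and grips with 3 to 60 N. Pads are 19 mm wide; open, the fingers measure 130 mm over their backs; the gripper's body (75 mm by 190 mm) begins 47 mm behind the grasp point.
Start: joints at [-1.476, 0.342, 1.524, -0, 1.275, -0.146], TCP at [0.125, -0.51, 0.241] pointing down, gripper open.
Joint ranges: [-2.53, 2.53], [-0.77, 2.02], [0.04, 2.7], [-1, 4.14], [0.28, 2.66], [-3.11, 3.11]. Speed limits (rad/s): [2.57, 2.57, 3.14, 3.14, 3.14, 3.14].

INTERFACE

Orientations are given as [roll, pitch, yaw] about the fixed x, y, z axes, in that order (R = Rz(yaw) Ry(pitch) Rx(roll)).
In Python, from cell import robot, eyes gives the robot as it stands. The module is installed in compiled form; this text tells all that it offers.
- The arm moves only by the shell command python3 -m handwheel 'ROWS' [FORCE]. ROWS is JSON, one flat list of numbers, 5 for each row, row after row: the shift along the world's x, y, z in mm, then the turn about the world's z in rad, then the opening, from 0 (shut) to 1 (fully open). In form: [x, y, z, spin, jaw, x, y, z, spin, jaw, ...]. A call has 1 to 8 rows; each row shifts and turns the commanded pose from where the row before left it; what a row does not reach is not made up. A row lasts 1/10 s, in which the tool goes at most 50 mm and 8.59 degrees, less where a joint would pass 70% of its speed; a pose out of reach is approached as far as the arm can. A call with a gripper value outside its range is refused whole. The fingers move at their own pace and stop on an object; FORCE is the grip in N (left out, the last holds). Time passes only in rows, so rows that do not move let the fingers close. It gives the time, the measured TCP pose, the force, the opening and the grip force at its end, in the units of the state.
- robot.observe(): the state, without advancing time (a new reading comes with each control period).
- eyes.read_camera(name): name is "side" or "top"; returns (picture, depth): 384x512x3 uint8, blue, green, red; 384x512 float32, m along the optical axis (not along the pixel's ray), 0 where there is no reading.
- eyes.calibration(name): a dict with "fx", "fy", "cx", "cy" (pixels), "world_to_cam" (4x4, takes a point from world to camera coordinates). Camera axes: x right, y down, z forward; pixel columns grow to the right and rows downward; lengths in m; the calibration is good to about 2 mm. A picture is of the moment at which its call begins. calibration takes no time and is no camera call.
- robot.hand_in(): hands the job in; it is judged then, once.
The state is a dict: "time": time; "qpos": joint angles; "qvel": joint speeds; "joint_efforts": joint torques, N m; "tool_pos": TCP position; "tool_rot": TCP orientation; "contact_force": force on the tool from outside, world axes, zero at the start; "torque": the same for the moment, N m; "opening": finger opening in m; "grip_force": force on a finger pad.
Only numpy, scipy, OpenCV 4.12 (cv2) and the standard library are available. Lean on these libraries where they do the work, as an engineer would, in place of code of your own. Each camera call takes 0.05 s, during which the arm holds its last target. There are 200 camera calls.

## Working session

There is one attempt and no reset: what is moved stays moved. The work goes in short steps, Python scripts to look and compute and a shell command to move; the robot and the scene stay as the last step left them, time stands still between calls to the robot, and variables do not carry over. Pictures are saved under pics/ and viewed, at most 10 in all, crops included, and the job is handed in when it is done.

```bash
mkdir -p pics
cat > h.py <<'E'
import numpy as np, cv2
from cell import robot, eyes
def cloud(n):
    im,d=eyes.read_camera(n); c=eyes.calibration(n)
    v,u=np.mgrid[:384,:512]
    P=np.stack([(u-c["cx"])/c["fx"]*d,(v-c["cy"])/c["fy"]*d,d,np.ones_like(d)],-1)
    W=P@np.linalg.inv(c["world_to_cam"]).T
    W[d==0]=np.nan
    return im,W[...,:3]
E
python3 - <<'E'
from h import *
for n in("top","side"):
    im,W=cloud(n); cv2.imwrite(f"pics/{n}0.png",im); np.savez(f"{n}0.npz",im=im,W=W)
print(robot.observe())
E
```

```text
{'time': 0.1, 'qpos': array([-1.47598719e+00,  3.42669055e-01,  1.52491810e+00, -6.73513616e-06,
        1.27535632e+00, -1.45980236e-01]), 'qvel': array([ 6.12265811e-05, -1.12918645e-03, -2.70527425e-03,  1.24684927e-04,
        2.11972323e-03, -1.01246258e-03]), 'joint_efforts': array([ 1.18632732e-03, -4.32006419e+01, -2.44693583e+01,  7.18870433e-02,
        5.26256638e-02, -5.29671445e-05]), 'tool_pos': array([ 0.12519461, -0.50951477,  0.2401073 ]), 'tool_rot': array([-3.14025525e+00, -1.90122570e-04,  2.40791208e-01]), 'contact_force': array([ 0.08821488,  0.30127265, -0.63155911]), 'torque': array([-0.02109372, -0.02606336,  0.00131098]), 'grip_force': 0.0, 'opening': 0.09194194278479342}
```

View pics/top0.png

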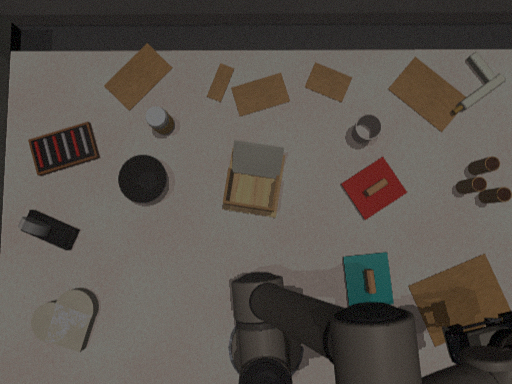

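View pics/side0.png

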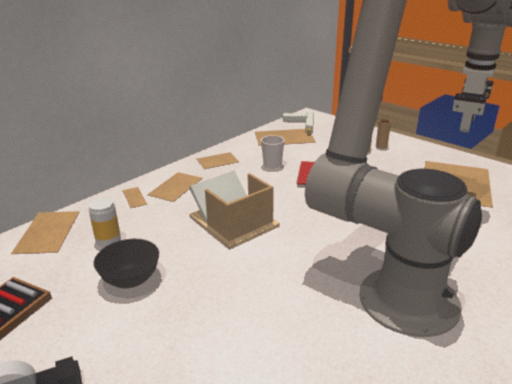

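Top view: the open box is at (253,185) with its panel leaning away from the robot (258,158). The red lid is at (374,188), bowl (143,179), can (158,120) and cup (367,128). The turquoise decoy is at (369,280). Next I measure the box and the lid.

Run:
```python
from h import *
z=np.load("top0.npz"); im=z["im"].astype(int); W=z["W"]; b,g,r=im[...,0],im[...,1],im[...,2]
v,u=np.mgrid[:384,:512]
def rect(m,l):
    p=W[m][:,:2]*1000; rc=cv2.minAreaRect(p.astype(np.float32)); bp=cv2.boxPoints(rc)
    e=bp[1]-bp[0],bp[2]-bp[1]
    print(l,m.sum(),"c",np.round(rc[0],1),"mean",p.mean(0).round(1),"edges",[(round(float(np.hypot(*k)),1),round(float(np.degrees(np.arctan2(k[1],k[0]))),1)) for k in e], "z",np.nanmedian(W[m][:,2]).round(4))
Z=W[...,2]
print("table z",np.nanmedian(Z[200:230,190:215]))
L=(u>330)&(u<415)&(v>150)&(v<225)
red=L&(r>90)&(g<60)
rect(red&(Z>.008)&(Z<.03),"cover"); rect(L&(Z>.045)&(Z<.065),"bar")
B=(u>215)&(u<295)&(v>135)&(v<222)
rect(B&(Z>.115)&(Z<.13),"rim"); 
rect(B&(Z>.006)&(Z<.018)&(b<g-10),"board")
pm=B&(v<180)&(abs(r-b)<25)&(Z>.03)&(Z<.11); pm=cv2.erode(pm.astype(np.uint8),np.ones((3,3)))>0
rect(pm,"panel")
p=W[pm]; c=p.mean(0); n=np.linalg.svd(p-c)[2][2]; n*=np.sign(n[2]); print("n",n, "c",c,"heading",np.degrees(np.arctan2(-n[1],-n[0])))
for k,lo,hi,w in(("bowl",.055,.075,(110,175,150,210)),("can",.105,.125,(140,180,100,140)),("cup",.085,.105,(345,390,108,150))):
    m=(u>w[0])&(u<w[1])&(v>w[2])&(v<w[3])&(Z>lo)&(Z<hi); rect(m,k)
Y=cv2.resize(z["im"][110:230,200:420],None,fx=3.6,fy=3.6,interpolation=cv2.INTER_CUBIC); cv2.imwrite("pics/crop.png",cv2.convertScaleAbs(Y,alpha=1.5))
# rim pixels
m=B&(Z>.115)&(Z<.13); np.set_printoptions(suppress=True)
print((W[m][::12]*1000).round(0).tolist())
```

```text
table z 0.00046563224157347705
cover 1903 c [ 494.6 -337.1] mean [ 494.2 -336.2] edges [(157.3, -56.9), (134.6, 33.1)] z 0.0184
bar 169 c [ 493.9 -336.5] mean [ 493.3 -335.5] edges [(70.5, -56.5), (21.4, 33.5)] z 0.0539
rim 341 c [480.4  44.1] mean [462.2  49.1] edges [(104.0, -8.6), (149.8, 81.4)] z 0.1225
board 1677 c [512.2  41.4] mean [480.5  38.9] edges [(199.7, -8.6), (174.0, 81.4)] z 0.0123
panel 1221 c [564.2  29.6] mean [578.9  27.5] edges [(106.2, -8.1), (143.2, 81.9)] z 0.0716
n [-0.6824155   0.10070892  0.72399365] c [0.57893132 0.02749974 0.07077949] heading -8.394951981443102
bowl 364 c [516.2 378.2] mean [517.1 392.6] edges [(145.8, -44.0), (148.5, 46.0)] z 0.0629
can 351 c [695.  327.8] mean [694.9 325.9] edges [(58.4, -2.2), (61.3, 87.8)] z 0.1152
cup 154 c [ 669.4 -303.1] mean [ 672.1 -305.9] edges [(79.1, -45.1), (75.5, 44.9)] z 0.0936
[[542.0, 110.0, 118.0], [530.0, 110.0, 123.0], [521.0, -32.0, 122.0], [512.0, 112.0, 126.0], [506.0, 115.0, 124.0], [501.0, 115.0, 122.0], [495.0, 112.0, 121.0], [489.0, 117.0, 128.0], [483.0, 118.0, 126.0], [478.0, 115.0, 119.0], [472.0, 121.0, 122.0], [466.0, 121.0, 123.0], [460.0, 118.0, 121.0], [455.0, 118.0, 119.0], [449.0, 117.0, 124.0], [446.0, -26.0, 124.0], [443.0, 92.0, 122.0], [440.0, 97.0, 121.0], [437.0, 106.0, 123.0], [437.0, 71.0, 123.0], [434.0, 80.0, 124.0], [435.0, 46.0, 121.0], [432.0, 54.0, 125.0], [432.0, 20.0, 124.0], [429.0, 31.0, 121.0], [429.0, -18.0, 125.0], [426.0, 5.0, 126.0], [423.0, 8.0, 121.0], [420.0, -9.0, 127.0]]
```

View pics/crop.png

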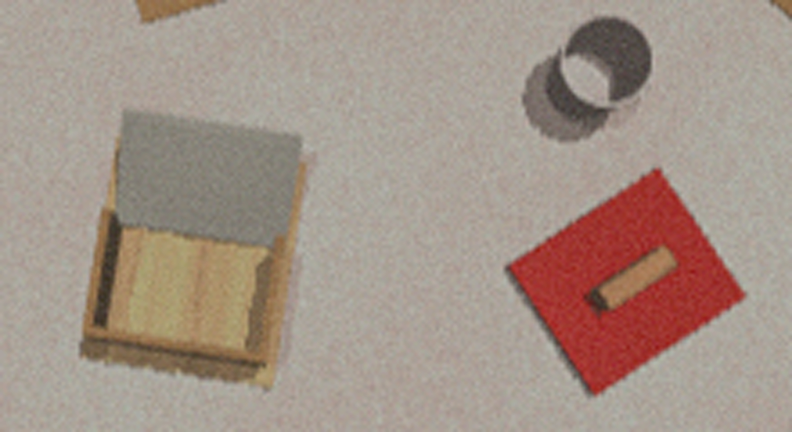

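```bash
python3 -m handwheel '[33,33,0,-0.1,1, 33,33,0,-0.1,1, 33,33,0,-0.1,1, 33,33,0,-0.09,1, 33,33,0,0,1, 33,33,0,0,1, 33,33,0,0,1, 33,33,0,0,1]'; python3 -m handwheel '[33,33,0,0,1, 33,33,0,0,1, 33,33,0,0,1, 33,33,0,0,1, 33,33,0,0,1, 33,33,0,0,1, 33,33,0,0,1, 33,33,0,0,1]'; python3 -m handwheel '[0,0,0,0,1]'
```

```text
time: 0.9
tool_pos: [0.3902, -0.2442, 0.2406]
tool_rot: [-3.142, 0.0, -0.149]
contact_force: [0.8, -0.1, 0.0]
opening: 0.0919
grip_force: 0.0
time: 1.7
tool_pos: [0.6541, 0.0198, 0.2402]
tool_rot: [3.141, 0.001, -0.149]
contact_force: [0.5, -0.6, 0.3]
opening: 0.0916
grip_force: 0.0
time: 1.8
tool_pos: [0.6554, 0.0227, 0.2386]
tool_rot: [-3.14, 0.001, -0.144]
contact_force: [-0.8, -1.2, -0.8]
opening: 0.0917
grip_force: 0.0
```

```bash
python3 -m handwheel '[9,-6,-40,0,1, 0,0,-40,0,1, 0,0,-40,0,1, 0,0,-30,0,1, 0,0,0,0,1]'; python3 -m handwheel '[-10,1.5,0,0,1, -10,1.5,0,0,1, -10,1.5,0,0,1, -10,1.5,0,0,1, -10,1.5,0,0,1]'
```

```text
time: 2.3
tool_pos: [0.6586, 0.0119, 0.0855]
tool_rot: [3.141, 0.011, -0.15]
contact_force: [-0.0, 0.8, -0.2]
opening: 0.0917
grip_force: 0.0
time: 2.8
tool_pos: [0.6143, 0.019, 0.0942]
tool_rot: [-3.141, -0.007, -0.15]
contact_force: [1.1, -0.6, 1.3]
opening: 0.0916
grip_force: 0.8
```

```bash
python3 -m handwheel '[-7,1,0,0,1, -7,1,0,0,1, -7,1,0,0,1, -7,1,0,0,1, -7,1,0,0,1, 0,0,0,0,1]';  python3 -m handwheel '[-4,0.6,0,0,1, -4,0.6,0,0,1, -3,0.5,0,0,1, 0,0,0,0,1]'
python3 - <<'E'
from h import *
im,W=cloud("side"); cv2.imwrite("pics/s1.png",cv2.resize(im[120:300,120:360],None,fx=3,fy=3))
E
```

```text
time: 3.4
tool_pos: [0.576, 0.0249, 0.0905]
tool_rot: [3.141, 0.002, -0.149]
contact_force: [-0.5, 0.1, 0.3]
opening: 0.0917
grip_force: 0.0
time: 3.8
tool_pos: [0.5658, 0.0264, 0.0907]
tool_rot: [3.141, 0.0, -0.149]
contact_force: [-0.2, 0.0, -0.1]
opening: 0.0918
grip_force: 0.0
```

View pics/s1.png

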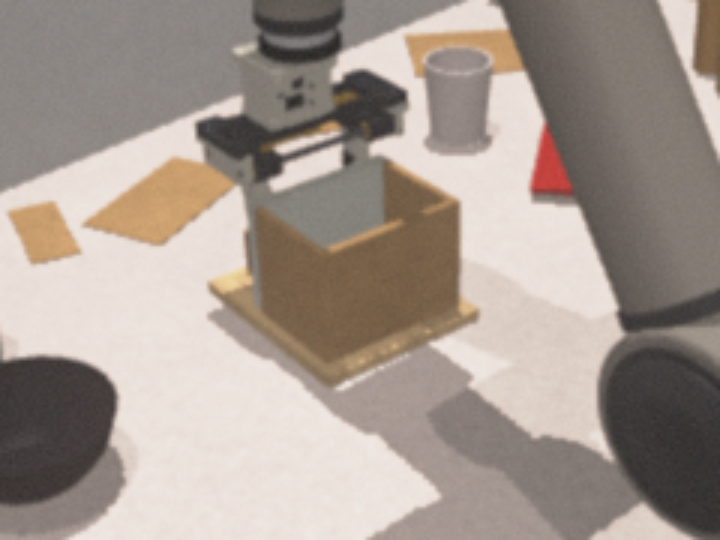

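The panel stands at the front (left edge of the box at about (260,240) in this crop). I'll press it gently until there's contact to make it flush.

```bash
for i in 1 2 ; do python3 -m handwheel '[-3,0.5,0,0,1, -2,0.3,0,0,1, 0,0,0,0,1]' | sed -n '2p;4p'; done
python3 - <<'E'
from h import *
im,W=cloud("side"); cv2.imwrite("pics/s2.png",cv2.resize(im[120:300,120:360],None,fx=3,fy=3))
im,W=cloud("top"); np.savez("top2.npz",im=im,W=W)
E
```

```text
tool_pos: [0.5609, 0.0272, 0.0907]
contact_force: [0.7, -1.1, 0.1]
tool_pos: [0.5592, 0.0274, 0.0912]
contact_force: [10.2, -0.6, -5.9]
```

```bash
python3 -m handwheel '[3,-0.5,0,0,1, 7,-1,0,0,1, 15,-2,0,0,1, 15,-2,0,0,1, 0,0,40,0,1, 0,0,40,0,1, 0,0,40,0,1, 0,0,40,0,1]';  python3 -m handwheel '[0,-45,0,0.14,1, 0,-45,0,0.14,1, 0,-45,0,0.14,1,0,-45,0,0.14,1, 0,-45,0,0.14,1, 0,-45,0,0.14,1, 0,-45,0,0.14,1,0,-45,0,0.14,1]'
python3 - <<'E'
from h import *
im,W=cloud("top"); Z=W[...,2]
np.savez("top3.npz",im=im,W=W)
v,u=np.mgrid[:384,:512]
ex=np.array([.989,-.148]);ey=np.array([.148,.989]);o=np.array([.4844,.0435])
D=W[...,:2]-o; X=D@ex; Y=D@ey
m=(abs(X)<.15)&(abs(Y)<.1)
f=m&(Z>.113)&(Z<.129)&(X>.049)
print("front top",f.sum(),X[f].mean(),X[f].min(),X[f].max(),Y[f].min(),Y[f].max(),np.median(Z[f]),"slope",np.polyfit(Y[f],X[f],1))
f=m&(Z>.02)&(Z<.11)&(X>.065)
print("front out",f.sum(),X[f].min(),X[f].max())
f=m&(Z>.115)&(Z<.13); rc=cv2.minAreaRect((W[f][:,:2]*1000).astype(np.float32)); print(rc)
im,W=cloud("side"); cv2.imwrite("pics/s3.png",cv2.resize(im[120:300,120:360],None,fx=3,fy=3))
E
```

```text
time: 5.35
tool_pos: [0.596, 0.0225, 0.2522]
tool_rot: [3.141, 0.001, -0.149]
contact_force: [0.3, 0.3, 0.1]
opening: 0.0918
grip_force: 0.0
time: 6.15
tool_pos: [0.5959, -0.3393, 0.2507]
tool_rot: [-3.141, -0.0, 0.977]
contact_force: [1.2, 0.3, 0.0]
opening: 0.0919
grip_force: 0.0
front top 274 0.056806090347699144 0.049019847197459714 0.06521053970069406 -0.07639338205915382 0.07314185517115117 0.12099573239068007 slope [-0.00093101  0.05680523]
front out 226 0.08411771419748944 0.12168229903775338
((488.4472351074219, 42.59730529785156), (151.21287536621094, 121.156005859375), 80.96845245361328)
```

View pics/s3.png

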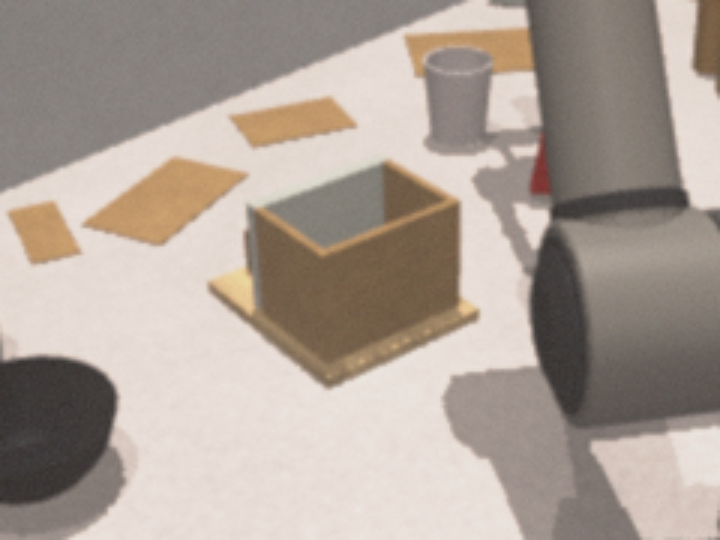

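The panel is flush: its top measures x 56.8 mm, z 121 mm and square to the box. Next is the lid.

```bash
python3 -m handwheel '[-12.7,0.3,0,0.147,1, -12.7,0.3,0,0.147,1, -12.7,0.3,0,0.147,1, -12.7,0.3,0,0.147,1, -12.7,0.3,0,0.147,1, -12.7,0.3,0,0.147,1, -12.7,0.3,0,0.147,1, -12.7,0.3,0,0.144,1]' ; python3 -m handwheel '[0,0,-40,0,1, 0,0,-40,0,1, 0,0,-40,0,1, 0,0,0,0,1]'
```

```text
time: 7.05
tool_pos: [0.4942, -0.3344, 0.2507]
tool_rot: [3.142, -0.001, 2.149]
contact_force: [-0.8, -0.2, 0.1]
opening: 0.0915
grip_force: 0.0
time: 7.45
tool_pos: [0.492, -0.3323, 0.1255]
tool_rot: [-3.139, -0.011, 2.143]
contact_force: [-0.3, 1.2, -1.1]
opening: 0.0919
grip_force: 0.0
```

```bash
python3 -m handwheel '[1,-3,-30,0,1, 0,0,-30,0,1, 0,0,-20,0,1, 0,0,-8,0,1, 0,0,0,0,1]' 25; python3 -m handwheel '[0,0,0,0,0, 0,0,0,0,0, 0,0,0,0,0, 0,0,0,0,0, 0,0,0,0,0, 0,0,0,0,0, 0,0,0,0,0, 0,0,0,0,0]' 25
```

```text
time: 7.95
tool_pos: [0.496, -0.3382, 0.0433]
tool_rot: [3.142, -0.0, 2.144]
contact_force: [0.6, 1.1, 0.5]
opening: 0.0917
grip_force: 0.0
time: 8.75
tool_pos: [0.4956, -0.3381, 0.0427]
tool_rot: [3.142, -0.0, 2.144]
contact_force: [-1.1, -0.8, 0.7]
opening: 0.0322
grip_force: 0.0
```

```bash
python3 -m handwheel '[0,0,0,0,0, 0,0,0,0,0, 0,0,0,0,0, 0,0,0,0,0, 0,0,0,0,0]' 25; python3 -m handwheel '[0,0,10,0,0, 0,0,20,0,0, 0,0,40,0,0, 0,0,40,0,0, 0,0,40,0,0, 0,0,40,0,0, 0,0,0,0,0]'
```

```text
time: 9.25
tool_pos: [0.4956, -0.3382, 0.0427]
tool_rot: [3.142, -0.0, 2.144]
contact_force: [0.5, -0.3, -1.2]
opening: 0.0217
grip_force: 25.0
time: 9.95
tool_pos: [0.4975, -0.3397, 0.2399]
tool_rot: [3.138, 0.012, 2.144]
contact_force: [0.4, -0.5, -0.9]
opening: 0.0216
grip_force: 25.0
```

```bash
python3 -m handwheel '[-1,25,0,-0.07,0, -1,40,0,-0.07,0, -1,40,0,-0.07,0, -1,40,0,-0.07,0, -1,40,0,-0.07,0, -1,40,0,-0.07,0, -1,40,0,-0.07,0, -1,40,0,-0.07,0]'; python3 -m handwheel '[-1,40,0,-0.07,0, -1,25,0,-0.07,0, -1,11,0,-0.02,0, 0,0,0,0,0, 0,0,0,0,0, 0,0,0,0,0]'
python3 - <<'E'
from h import *
im,W=cloud("side"); cv2.imwrite("pics/s4.png",cv2.resize(im[80:300,100:380],None,fx=2.7,fy=2.7))
im,W=cloud("top");Z=W[...,2]; b,g,r=[im[...,i].astype(int) for i in range(3)]
v,u=np.mgrid[:384,:512]
m=(r>80)&(g<60)&(Z>.17)&(Z<.25)&(u<320)
p=W[m]; rc=cv2.minAreaRect((p[:,:2]*1000).astype(np.float32)); print(m.sum(),rc,np.median(p[:,2]))
c=p.mean(0); n=np.linalg.svd(p-c)[2][2]; print(n)
cv2.imwrite("pics/t4.png",cv2.resize(im[110:260,180:330],None,fx=4,fy=4))
E
```

```text
time: 10.75
tool_pos: [0.4868, -0.0315, 0.2324]
tool_rot: [-3.141, -0.0, 1.581]
contact_force: [0.7, 0.9, -1.6]
opening: 0.0219
grip_force: 25.0
time: 11.35
tool_pos: [0.4846, 0.042, 0.2326]
tool_rot: [-3.141, 0.0, 1.423]
contact_force: [-0.2, 0.2, -1.8]
opening: 0.0218
grip_force: 25.0
135 ((442.79840087890625, 12.270759582519531), (97.80348205566406, 198.57925415039062), 34.06976318359375) 0.20810773408939331
[-7.11815005e-03  8.00750556e-04  9.99974345e-01]
```

View pics/s4.png

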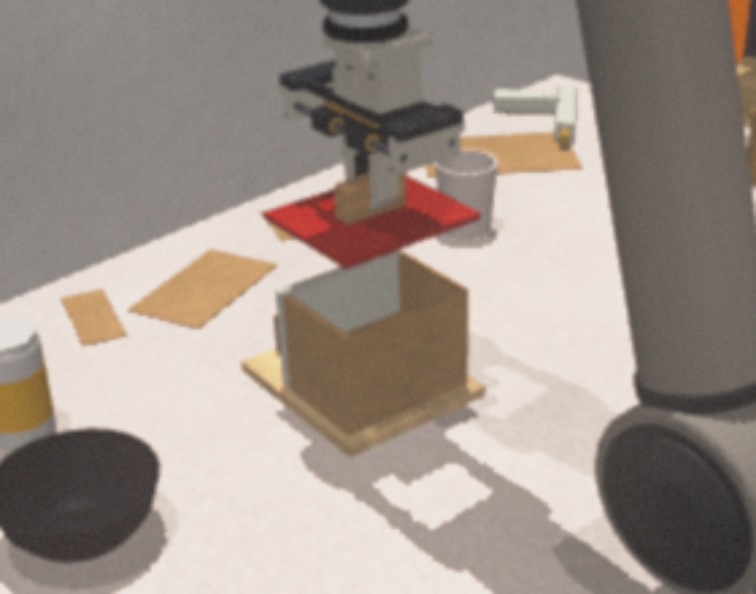

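View pics/t4.png

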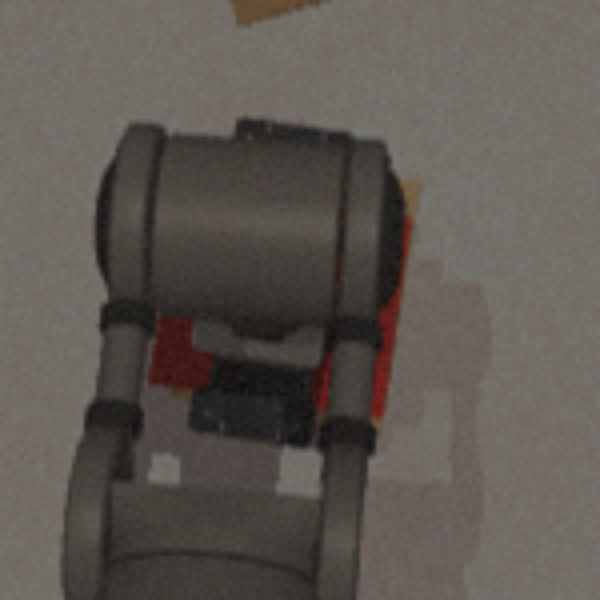

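The side view shows the lid level in the gripper over the box, at about (370,225). I'll measure the lid against the rim within this one camera, so calibration errors cancel.

Run:
```python
from h import *
im,W=cloud("side");Z=W[...,2]; b,g,r=[im[...,i].astype(int) for i in range(3)]
v,u=np.mgrid[:384,:512]
ex=np.array([.989,-.148]);ey=np.array([.148,.989])
D=W[...,:2]-[.4845,.0433]; X=D@ex*1000; Y=D@ey*1000
def pr(l,m):
    rc=cv2.minAreaRect((W[m][:,:2]*1000).astype(np.float32))
    print(l,m.sum(),np.round(rc[0],1),np.round(rc[1],1),round(rc[2],1),"X",np.percentile(X[m],[.5,99.5]).round(1),"Y",np.percentile(Y[m],[.5,99.5]).round(1),np.median(Z[m]).round(4))
near=(abs(X)<120)&(abs(Y)<120)
pr("lid",near&(r>60)&(g<r*.45)&(abs(Z-.206)<.006))
pr("rim",near&(abs(Z-.121)<.004)&(X<70))
```

```text
lid 843 [482.3  45.5] [159.  135.4] 82.7 X [-69.2  61. ] Y [-74.9  80.9] 0.2078
rim 504 [488.7  44.8] [153.5 128. ] 81.5 X [-58.6  65.4] Y [-73.2  78.6] 0.1208
```

```bash
python3 -m handwheel '[1.5,0.3,-15,0,0, 0,0,-15,0,0, 0,0,-15,0,0, 0,0,-10,0,0, 0,0,-6,0,0, 0,0,0,0,0, 0,0,0,0,0]'; python3 -m handwheel '[0,0,-3,0,0, 0,0,-3,0,0, 0,0,-2,0,0, 0,0,0,0,0, 0,0,0,0,0]'
```

```text
time: 12.2
tool_pos: [0.4865, 0.043, 0.1722]
tool_rot: [3.141, -0.0, 1.424]
contact_force: [-0.6, 0.4, -1.9]
opening: 0.0218
grip_force: 25.0
time: 12.7
tool_pos: [0.4861, 0.0432, 0.1637]
tool_rot: [3.142, 0.0, 1.424]
contact_force: [-0.3, -0.5, -2.5]
opening: 0.0221
grip_force: 25.0
```

Plug underside is at 121 mm, just entering, with no contact force. I'll continue slowly.

```bash
python3 -m handwheel '[0,0,-2,0,0, 0,0,-2,0,0, 0,0,-2,0,0, 0,0,0,0,0]' | sed -n '2p;4p'; python3 -m handwheel '[0,0,-1,0,0, 0,0,-1,0,0, 0,0,0,0,0]' | sed -n '2,4p'
```

```text
tool_pos: [0.4859, 0.0431, 0.1574]
contact_force: [-0.0, -0.3, -2.7]
tool_pos: [0.4861, 0.0431, 0.1556]
tool_rot: [-3.141, 0.0, 1.424]
contact_force: [-0.1, 0.2, -1.2]
```

```bash
python3 -m handwheel '[0,0,-1,0,0, 0,0,0,0,0, 0,0,0,0,0]' | sed -n '2,4p'
```

```text
tool_pos: [0.4861, 0.0431, 0.1547]
tool_rot: [3.142, 0.0, 1.424]
contact_force: [-0.6, -0.0, -2.2]
```

```bash
python3 -m handwheel '[0,0,-0.7,0,0, 0,0,0,0,0, 0,0,0,0,0]' | sed -n '2,4p'; python3 -m handwheel '[0,0,-0.7,0,0, 0,0,0,0,0, 0,0,0,0,0]' | sed -n '2,4p'
```

```text
tool_pos: [0.4862, 0.0431, 0.1546]
tool_rot: [3.141, 0.0, 1.424]
contact_force: [-2.9, 0.1, 5.9]
tool_pos: [0.4862, 0.0431, 0.1546]
tool_rot: [3.14, 0.0, 1.424]
contact_force: [-3.7, 0.6, 12.2]
```

Seated at the expected height. I'll relax the pressure, release and retreat upwards.

```bash
python3 -m handwheel '[0,0,1,0,0, 0,0,0,0,0, 0,0,0,0,0.6, 0,0,0,0,0.7, 0,0,0,0,0.7, 0,0,0,0,0.7, 0,0,0,0,0.7, 0,0,0,0,0.7]'; python3 -m handwheel '[0,0,10,0,0.7, 0,0,20,0,0.7, 0,0,40,0,0.7, 0,0,40,0,0.7, 0,0,40,0,0.7, 0,-20,10,0,0.7, 0,-40,0,0,0.7, 0,-40,0,0,0.7]';  python3 -m handwheel '[0,-45,0,0,0.7, 0,-45,0,0,0.7, 0,-45,0,0,0.7, 0,-45,0,0,0.7, 0,-45,0,0,0.7, 0,0,0,0,0.7, 0,0,0,0,0.7]'
python3 - <<'E'
from h import *
im,W=cloud("top"); Z=W[...,2]; b,g,r=[im[...,i].astype(int) for i in range(3)]
D=W[...,:2]-[.4845,.0433]; near=(abs(D)<.13).all(-1)
for l,m in(("cover",near&(r>80)&(g<r*.5)&(abs(Z-.13)<.006)),("bar",near&(abs(Z-.166)<.006)),("white",near&(abs(r-b)<25)&(Z>.03)&(Z<.12))):
    p=W[m]; 
    if len(p)<3: print(l,len(p)); continue
    print(l,len(p),cv2.minAreaRect((p[:,:2]*1000).astype(np.float32)),np.median(p[:,2])); c=p.mean(0); print(np.linalg.svd(p-c)[2][2].round(3))
im2,_=cloud("side"); cv2.imwrite("pics/f.png",np.hstack([cv2.resize(im2[110:310,130:330],(400,400)),cv2.resize(im[120:240,200:320],(400,400))]))
E
```

```text
time: 15.1
tool_pos: [0.4861, 0.0431, 0.1543]
tool_rot: [-3.142, 0.0, 1.424]
contact_force: [0.7, 0.2, -0.4]
opening: 0.0629
grip_force: 0.0
time: 15.9
tool_pos: [0.4861, -0.0575, 0.3159]
tool_rot: [3.139, 0.0, 1.426]
contact_force: [1.3, -0.6, -0.8]
opening: 0.0641
grip_force: 0.0
time: 16.6
tool_pos: [0.4858, -0.2824, 0.3144]
tool_rot: [-3.141, -0.001, 1.422]
contact_force: [0.1, 0.7, 0.3]
opening: 0.0644
grip_force: 0.0
cover 2278 ((485.7396240234375, 44.56065368652344), (156.74049377441406, 135.12257385253906), 81.92395782470703) 0.13043820164946152
[-0.001  0.001 -1.   ]
bar 198 ((484.9760437011719, 44.10529327392578), (69.15380859375, 22.1046199798584), 81.88450622558594) 0.16599824944644392
[-0.035  0.004 -0.999]
white 38 ((586.4921264648438, 28.173982620239258), (87.63045501708984, 1.6238001585006714), 81.93553924560547) 0.04410387115651204
[-0.989  0.147  0.001]
```

View pics/f.png

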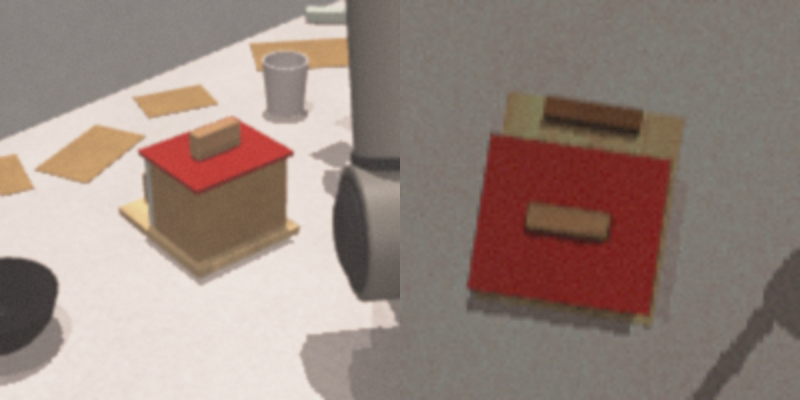

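The lid is seated and level, within about 2 mm of centre and square to the box. The panel is upright and the hand is clear.

```bash
python3 -c "
from cell import robot; print(robot.hand_in())"
```

```text
the job is handed in; nothing more can be done
None
```

The job is handed in: the panel stands upright and flush against the box, the red lid sits seated and level about 2 mm off centre, and the hand is clear; the judge returned no verdict.

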